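# Load a board in the spring-pin test fixture and hold the lid down

### The job

Pick up the circuit board and lay it flat on the nest of the open test fixture, over both locating pins and with its edge connector towards the handle side, setting it down rather than dropping it, and let go of it. Then swing the lid shut and press it fully down onto its stops against the spring pins, and keep it held there without a break for at least three seconds; there is no latch, so finish while still pressing the lid fully down. Leave the other things on the bench where they are.

Things in the scene. Friction and masses are not known exactly. Their poses are not given: they have to be found in the camera images.
- board: Loose circuit board, a plate 110 (x) by 80 (y) by 3 mm, about 0.14 kg, flat on the bench, parts side up. Origin: centre of its underside; z up; -x points to the end with the edge connector. Through holes, 8 mm diameter, at (-43, +30) and (+43, -22) mm from the origin. Parts other than the power module are under 9 mm above the underside.
- board_module (a point): Top centre of the bare metal power module in the middle of the board, 27 mm above the board's underside and 24 mm above its upper face: a block 44 (x) by 30 (y) mm. Pick the board up by it, across its 30 mm width.
- board_edge (a point): Middle of the outer edge of the board's edge connector, a tab 52 mm wide that sticks out 8.5 mm; at (-63.5, 0, 1.5) mm in the board's frame.
- fixture: Clam-shell test fixture, fixed to the bench: a grey base 200 (x) by 170 (y) mm, its top 45 mm above the bench, with a floating dark nest plate and a hinged lid. Origin: centre of its underside on the bench; z up; -x is its handle (front) side, +x its hinge side.
- nest_seat (a point): Centre of the nest's top face, 59 mm above the bench when up; axes as the fixture's. The nest is 100 (x) by 84 (y) mm; two 5 mm steel locating pins at (-43, +30) and (+43, -22) mm from here stand 9 mm up, tapered over the last 5 mm. A seated board has its origin here and its axes along the fixture's; it does not fit the other way round.
- lid_hinge (a point): Middle of the lid's hinge axis, 85 mm behind (+x) the fixture's middle and 70 mm above the bench; the axis runs along the fixture's y.
- lid_front (a point): Middle of the outer face of the lid's metal front rail (14 mm wide, 122 mm long along y, with a lug at each end, 160 mm over both), 163 mm from the hinge axis; with the lid down it is 26 mm higher than the axis. Behind it the lid is a clear plate with metal side rails, 122 mm wide. Four black push rods on its inner side press on the board beside the module.
- lid_handle (a point): Middle of the lid's handle, a black round bar of 12 mm diameter, 90 mm long along y, with about 29 mm of free space between it and the front rail. With the lid down it is 205 mm in front (-x) of the hinge axis and 90 mm above the bench; it swings with the lid. Holding the lid fully down takes about 8 to 14 N here.
- nest (a joint): How far the nest is pressed down, in m: 0 = up; about 0.005 when the lid, on its stops, presses a board on it. It slides straight down only, on springs: about 14 N to start it, about 26 N at 5 mm.
- lid (a joint): Angle of the lid, in rad: 0 = level, fully down on its stops; about 0.08 = resting on a board that is not pressed; 2.0 = as far back as it goes. It starts open, leaning back. A stiff hinge keeps the lid where it is left (1 to 3 N at the handle to move it), but the spring pins push it up again when it is let go shut on a board.
- altimeter: Bystander: black instrument in a box 170 by 83 by 83 mm with a round dial. Origin: centre of its underside.
- screwdriver: Bystander: screwdriver lying on the bench. Origin: middle of its underside.
- bottle: Bystander: green bottle, 64 mm wide, 170 mm tall. Origin: centre of its underside.
- tin: Bystander: small open metal tin, 72 mm wide, 30 mm tall. Origin: centre of its underside.
Mind the look-alikes: they are no part of the job. What is meant by the board is not turquoise, and is the larger of those in its own colour.

How it is judged:
By the outcome, as a careful person would: the job done as asked, in the order asked, and still so for the second after the job is handed in, while the arm keeps its last pose, push and grip.
It also fails if it takes over 67 s, if anything falls off the work surface, if the arm or the gripper's body presses on something with over 40 N, if the wrist force passes 120 N, or if a joint passes its speed limit or range.

### The arm

A 6-joint arm with a two-finger parallel gripper is mounted at the origin on the work surface. World frame = base frame: x ahead of the robot, y to its left, z up, the work surface at z = 0. Lengths are in m, angles in rad, forces in N, time in s.
With the tool pointing down it reaches from about 0.35 to 0.975 m from the base axis. Payload 4.9 kg.
Tool frame: the origin (TCP) lies at the very end of the fingers, on their centre line; the grasp point (between the pads) lies 19 mm behind it; z points along the fingers, y is the line along which they close (so a half turn about z gives the same grasp; the last joint's range is limited). The gripper opens to 85 mm and grips with 20 to 120 N. Pads are 22 mm wide; open, the fingers measure 114 mm over their backs; the gripper's body (76 mm by 85 mm) begins 54 mm behind the grasp point. The pads swing forward as they close: fully open they stand 13 mm farther back than shut.
Start: joints at [-1.268, 0.053, 1.613, -0, 1.476, -0.119], TCP at [0.256, -0.57, 0.231] pointing down, gripper open.
Joint ranges: [-3.01, 3.01], [-1.01, 2.22], [0.06, 2.58], [-1.02, 4.17], [0.09, 2.62], [-3.14, 3.14]. Speed limits (rad/s): [2.57, 2.57, 3.14, 3.14, 3.14, 3.14].

### API

Orientations are given as a unit quaternion [w, x, y, z].
In Python, from plant import manip gives the robot as it stands.
- The arm moves only by the tool play_rows, never from a script. Its argument "series" is a list that holds one entry, the list of rows, each a list of 7 numbers: the shift along the world's x, y, z in m, then the turn, a rotation vector about the world's x, y, z in degrees, then the opening, from 0 (shut) to 1 (fully open). In form: [[[dx, dy, dz, rx, ry, rz, grip], ...]]. A call has 1 to 10 rows; each row shifts and turns the commanded pose from where the row before left it; what a row does not reach is not made up. A row lasts 1/10 s, in which the tool goes at most 50 mm and 8.59 degrees, less where a joint would pass 70% of its speed; a pose out of reach is approached as far as the arm can. A call with a gripper value outside its range is refused whole. The fingers move at their own pace and stop on an object; the grip force is fixed at half the most. Time passes only in rows, so rows that do not move let the fingers close. It gives the time, the measured TCP pose, the force, the opening and the grip force at its end, in the units of the state.
- manip.state(): the state, without advancing time (a new reading comes with each control period).
- manip.grab_frame(name): name is "side" or "top" or "wrist"; returns a dict with "frame" (420x560x3 uint8, blue, green, red), "mtx" (3x3 intrinsics, pixels), "R" (3x3) and "t" (3): a world point X has camera coordinates R X + t. Camera axes: x right, y down, z forward; pixel columns grow to the right and rows downward; lengths in m; the calibration is good to about 2 mm. A picture is of the moment at which its call begins. There is no depth.
- manip.job_done(): hands the job in; it is judged then, once.
The state is a dict: "time": time; "joint_pos": joint angles; "joint_vel": joint speeds; "joint_efforts": joint torques, N m; "tool_pos": TCP position; "tool_rot": TCP orientation; "contact_force": force on the tool from outside, world axes, zero at the start; "ft_torque": the same for the moment, N m; "gripper_width": opening from 0.0 (shut) to 1.0 (fully open); "grasp_force": force on a finger pad.
Only numpy, scipy, OpenCV 4.12 (cv2) and the standard library are available. Lean on these libraries where they do the work, as an engineer would, in place of code of your own. Each camera call takes 0.05 s, during which the arm holds its last target. There are 200 camera calls.

## Working session

There is one attempt and no reset: what is moved stays moved. The work goes in short steps, Python scripts to look and compute and a tool call to move; the robot and the scene stay as the last step left them, time stands still between calls to the robot, and variables do not carry over. Pictures are saved under pics/ and viewed, at most 10 in all, crops included, and the job is handed in when it is done.

Besides the shell and the picture viewer there is one more tool, called after "Emit:" as name([rows], argument=value, ...), one row to a line, values as JSON. play_rows: Moves the arm, as the interface text tells. Its arguments: {"type":"object","properties":{"series":{"type":"array"}},"required":["series"]}

```bash
mkdir -p pics; cat > h.py <<'E'
import numpy as np, cv2
from plant import manip
def grab(n,name):
    d=manip.grab_frame(n); cv2.imwrite(f'pics/{name}.png',d['frame']); np.savez(f'pics/{name}.npz',**{k:np.array(v) for k,v in d.items()}); return d
def load(name): return dict(np.load(f'pics/{name}.npz'))
def plane(d,uv,z):
    R,t=np.array(d['R']),np.array(d['t']).ravel(); c=-R.T@t
    r=R.T@np.linalg.inv(d['mtx'])@np.array([uv[0],uv[1],1.]); return c+r*(z-c[2])/r[2]
def proj(d,X):
    p=np.array(d['mtx'])@(np.array(d['R'])@np.array(X,float)+np.array(d['t']).ravel()); return p[:2]/p[2]
E
python3 - <<'E'
from h import *
a=grab('top','top1');b=grab('side','side1')
for d in (a,b): print(-np.array(d['R']).T@np.array(d['t']).ravel())
s=manip.state();print(s['time'],s['tool_pos'],s['tool_rot'],s['contact_force'])
E
```

```text
[ 0.35872883 -0.1695172   0.95244209]
[ 0.43804585 -1.12414661  0.66892014]
0.1 [ 0.25567131 -0.56968461  0.23018095] [-9.37453964e-04  9.77844596e-01  2.09330025e-01 -9.17363137e-05] [-1.2437936   0.09323168 -0.46242107]
```

View pics/top1.png

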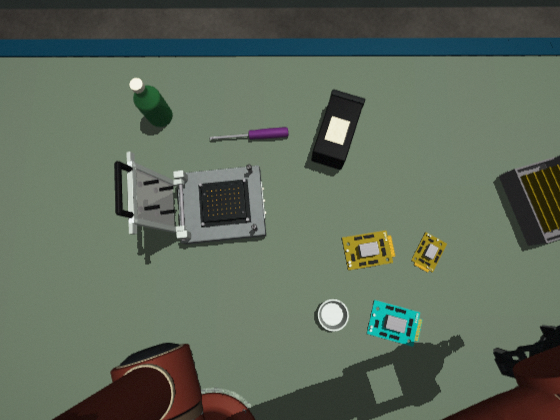

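View pics/side1.png

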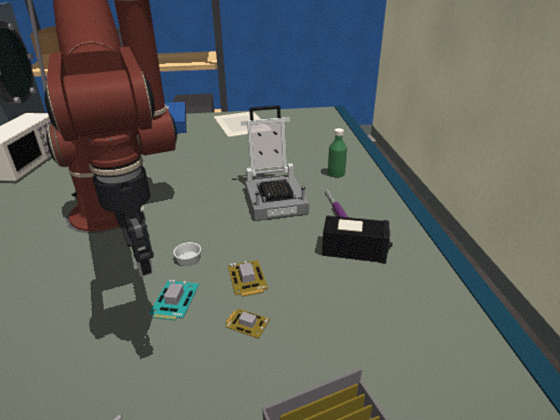

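The larger yellow board at top (369,250) fits the description. The smaller yellow board at (429,252) and the turquoise one at (395,322) are look-alikes. The fixture is at (223,205) with its hinge on the left, so its front is on the right. I'll measure and take one enlarged crop.

```bash
python3 - <<'E'
from h import *
d=load('top1');im=d['frame'];hsv=cv2.cvtColor(im,cv2.COLOR_BGR2HSV)
m=cv2.inRange(hsv,(18,120,90),(35,255,255));m[:, 480:]=0
m=cv2.morphologyEx(m,cv2.MORPH_CLOSE,np.ones((9,9)))
for c in cv2.findContours(m,0,2)[0]:
    if cv2.contourArea(c)<150: continue
    r=cv2.minAreaRect(c);bx=cv2.boxPoints(r);P=np.array([plane(d,p,.003) for p in bx])
    print('yellow',r,P.mean(0).round(4),np.linalg.norm(P[1]-P[0]),np.linalg.norm(P[2]-P[1]));print(P.round(4)[:,:2].tolist())
# module (grey top) in region
x0,y0=335,222
g=((hsv[...,1]<60)&(hsv[...,2]>110)).astype(np.uint8)
s=np.zeros_like(g);s[y0:280,x0:400]=g[y0:280,x0:400]
c=max(cv2.findContours(s,0,2)[0],key=cv2.contourArea);r=cv2.minAreaRect(c);P=np.array([plane(d,p,.027) for p in cv2.boxPoints(r)])
print('module',r,P.mean(0),P.round(4)[:,:2].tolist())
# nest
k=(hsv[...,2]<60).astype(np.uint8);s=np.zeros_like(k);s[172:232,193:256]=k[172:232,193:256];s=cv2.morphologyEx(s,cv2.MORPH_CLOSE,np.ones((7,7)))
c=max(cv2.findContours(s,0,2)[0],key=cv2.contourArea);r=cv2.minAreaRect(c);P=np.array([plane(d,p,.059) for p in cv2.boxPoints(r)])
print('nest',r,P.mean(0),P.round(4)[:,:2].tolist(),np.linalg.norm(P[1]-P[0]),np.linalg.norm(P[2]-P[1]))
A=cv2.resize(im[215:285,330:460],(780,420),interpolation=2)
B=cv2.resize(im[140:255,110:275],(258,180),interpolation=2)
cv2.imwrite('pics/crop1.png',A)
E
```

```text
yellow ((428.00006103515625, 252.50003051757812), (24.59674644470215, 34.882659912109375), 26.56505012512207) [ 0.4257 -0.5055  0.003 ] 0.08631490783053228 0.05788161637531576
[[0.4011, -0.459], [0.4766, -0.5009], [0.4499, -0.5523], [0.3753, -0.5099]]
yellow ((368.6752014160156, 249.38253784179688), (33.45436477661133, 49.34626007080078), 80.13418579101562) [ 0.4328 -0.3631  0.003 ] 0.12076388953753411 0.08038962758677717
[[0.4621, -0.2981], [0.4831, -0.417], [0.4033, -0.4271], [0.3828, -0.31]]
yellow ((222.8969268798828, 201.64459228515625), (25.571678161621094, 31.67337989807129), 86.8201675415039) [ 0.5501 -0.0059  0.003 ] 0.07923974144689039 0.06494840675408671
[[0.5802, 0.0365], [0.5847, -0.0426], [0.52, -0.0477], [0.5154, 0.0304]]
module ((367.0, 250.5), (57.0, 64.0), 90.0) [ 0.42889771 -0.35406135  0.027     ] [[0.4957, -0.2802], [0.496, -0.4326], [0.3622, -0.426], [0.3616, -0.2775]]
nest ((223.9016571044922, 202.9180450439453), (43.276084899902344, 49.794654846191406), 84.80557250976562) [ 0.53610028 -0.01792775  0.059     ] [[0.5819, 0.0468], [0.593, -0.0702], [0.4901, -0.0815], [0.4794, 0.0332]] 0.117532999033241 0.10343508271313193
```

View pics/crop1.png

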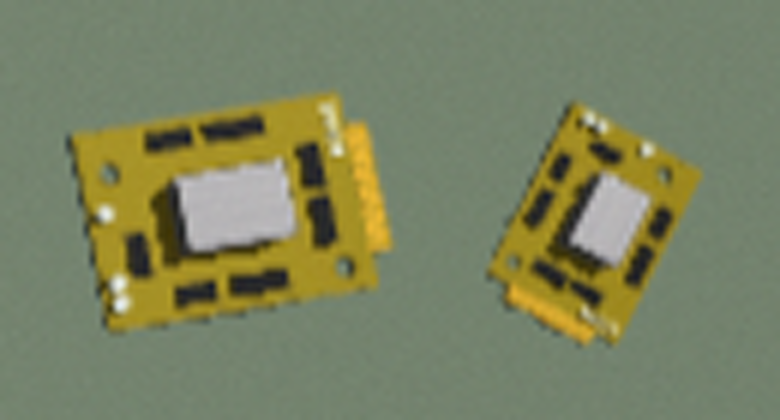

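The crop confirms it: the left board is the larger yellow one, with its connector to the right and holes at lower right and upper left as described. Next I'll move above it with the fingers across the module.

Emit:
play_rows([
  [[0.0176,0.0207,0.002,0,0,7.58,1],[0.0176,0.0207,0.002,0,0,7.58,1],[0.0176,0.0207,0.002,0,0,7.58,1],[0.0176,0.0207,0.002,0,0,7.58,1],[0.0176,0.0207,0.002,0,0,7.58,1],[0.0176,0.0207,0.002,0,0,7.58,1],[0.0176,0.0207,0.002,0,0,7.58,1],[0.0176,0.0207,0.002,0,0,7.58,1],[0.0176,0.0207,0.002,0,0,7.58,1],[0.0176,0.0207,0.002,0,0,7.58,1]],
])

```text
time: 1.1
tool_pos: [0.4322, -0.3621, 0.2508]
tool_rot: [-0.0, 0.641, 0.768, 0.0]
contact_force: [-0.6, -0.1, -0.2]
gripper_width: 0.998
grasp_force: 0.0
```

```bash
python3 - <<'E'
from h import *
d=grab('wrist','w1');s=manip.state();print(s['time'],s['tool_pos'],s['tool_rot'],s['joint_pos'])
print(-d['R'].T@np.ravel(d['t']), proj(d,[.43,-.36,.027]))
E
```

```text
1.15 [ 0.43453278 -0.35940226  0.25122212] [-1.79867691e-04  6.38320236e-01  7.69769289e-01  1.57684613e-03] [-0.82455323 -0.10364684  1.73326793  0.00308392  1.51274426 -1.01089934]
[ 0.41913823 -0.28895136  0.39297014] [282.07712411 169.76692078]
```

View pics/w1.png

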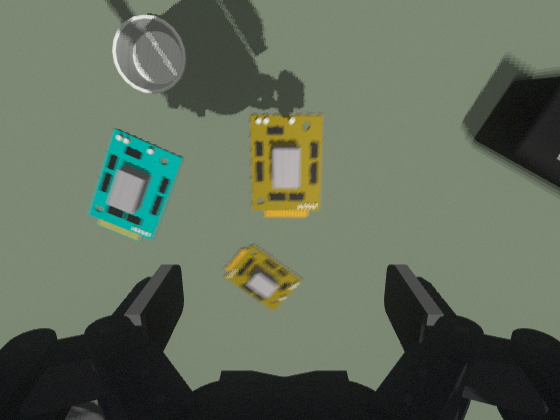

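The wrist view shows the target board at (287,165), with its module at (287,167) and its connector at (287,213). I'll measure it from here.

```bash
python3 - <<'E'
from h import *
d=grab('wrist','w2');im=d['frame'];hsv=cv2.cvtColor(im,cv2.COLOR_BGR2HSV);s=manip.state();print(s['time'],s['tool_pos'],s['tool_rot'])
roi=np.zeros(im.shape[:2],np.uint8);roi[100:232,235:335]=1
m=cv2.inRange(hsv,(18,100,60),(35,255,255))*roi
con=cv2.inRange(hsv,(18,100,190),(35,255,255))*roi
m[207:]=0 # drop connector
m=cv2.morphologyEx(m,cv2.MORPH_CLOSE,np.ones((5,5)))
c=max(cv2.findContours(m,0,2)[0],key=cv2.contourArea);h=cv2.convexHull(c);r=cv2.minAreaRect(h);P=np.array([plane(d,p,.003) for p in cv2.boxPoints(r)])
print('plate',r,P.mean(0),P.round(4)[:,:2].tolist(),np.linalg.norm(P[1]-P[0]),np.linalg.norm(P[2]-P[1]))
e=P[1]-P[0];print(np.degrees(np.arctan2(e[1],e[0])))
g=((hsv[...,1]<50)&(hsv[...,2]>120)).astype(np.uint8)
q=np.zeros_like(g);q[142:193,265:308]=g[142:193,265:308];q=cv2.morphologyEx(q,cv2.MORPH_OPEN,np.ones((3,3)))
c=max(cv2.findContours(q,0,2)[0],key=cv2.contourArea);r=cv2.minAreaRect(c);P=np.array([plane(d,p,.027) for p in cv2.boxPoints(r)])
print('mod',r,P.mean(0),np.linalg.norm(P[1]-P[0]),np.linalg.norm(P[2]-P[1]));e=P[1]-P[0];print(np.degrees(np.arctan2(e[1],e[0])))
E
```

```text
1.2 [ 0.43330998 -0.36103685  0.25114097] [-1.62991390e-04  6.41170498e-01  7.67398319e-01  4.30417246e-04]
plate ((282.0, 162.0), (88.0, 72.0), 90.0) [ 0.4322111  -0.35468637  0.003     ] [[0.384, -0.3124], [0.4617, -0.2977], [0.4834, -0.3964], [0.3997, -0.4122]] 0.07906274409207371 0.10111248161817746
10.710421686226315
mod ((281.5, 171.5), (39.0, 27.0), 90.0) [ 0.43260478 -0.35935831  0.027     ] 0.02861675958512514 0.04267182635462809
10.702858923104897
```

Emit:
play_rows([
  [[-0.001,0.0015,-0.02,0,0,0.4,0.7],[0,0,-0.031,0,0,0,0.7],[0,0,-0.031,0,0,0,0.7],[0,0,-0.031,0,0,0,0.7],[0,0,-0.031,0,0,0,0.7],[0,0,-0.031,0,0,0,0.7],[0,0,-0.03,0,0,0,0.7],[0,0,-0.017,0,0,0,0.7],[0,0,-0.01,0,0,0,0.7],[0,0,-0.005,0,0,0,0.7]],
])

```text
time: 2.2
tool_pos: [0.43, -0.3616, 0.0131]
tool_rot: [-0.001, 0.641, 0.768, 0.0]
contact_force: [0.3, -0.2, 0.6]
gripper_width: 0.703
grasp_force: 0.0
```

Emit:
play_rows([
  [[0,0,-0.003,0,0,0,0.7],[0,0,0,0,0,0,0.5],[0,0,0,0,0,0,0.4],[0,0,0,0,0,0,0.3],[0,0,0,0,0,0,0],[0,0,0,0,0,0,0],[0,0,0,0,0,0,0],[0,0,0,0,0,0,0]],
])

```text
time: 3.0
tool_pos: [0.4318, -0.3626, 0.0129]
tool_rot: [0.001, 0.64, 0.768, -0.0]
contact_force: [-0.2, 1.0, 5.5]
gripper_width: 0.336
grasp_force: 62.9
```

Gripped: the opening is about 29 mm against the module's 30 mm. Now I'll lift and move to where the wrist camera sees both the nest and the held board.

Emit:
play_rows([
  [[0,0,0.005,0,0,0,0],[0,0,0.015,0,0,0,0],[0,0,0.03,0,0,0,0],[0,0.01,0.03,0,0,0,0],[0.01,0.03,0.03,0,0,-1,0],[0.015,0.03,0.03,0,0,-1,0],[0.02,0.03,0.02,0,0,-1,0],[0.02,0.03,0.01,0,0,-1,0],[0.015,0.02,0,0,0,-1,0],[0,0,0,0,0,0,0]],
])

```text
time: 4.0
tool_pos: [0.5121, -0.2094, 0.1826]
tool_rot: [0.001, 0.672, 0.741, 0.001]
contact_force: [0.1, -0.1, -1.2]
gripper_width: 0.335
grasp_force: 61.9
```

Emit:
play_rows([
  [[0,0,0,0,0,0,0],[0,0,0,0,0,0,0],[0,0,0,0,0,0,0]],
])

```text
time: 4.3
tool_pos: [0.5101, -0.2125, 0.181]
tool_rot: [-0.0, 0.674, 0.739, -0.0]
contact_force: [0.0, 0.9, -1.7]
gripper_width: 0.335
grasp_force: 61.9
```

```bash
python3 - <<'E'
from h import *
s0=manip.state();d=grab('wrist','w3');s=manip.state();print(s['time'],s0['tool_pos'],s['tool_pos'],s['tool_rot'],s['contact_force'],s['gripper_width'],s['grasp_force'])
a,b=load('top1'),load('side1')
P=lambda d:d['mtx']@np.c_[d['R'],d['t'].ravel()]
X=cv2.triangulatePoints(P(a),P(b),np.array([[123.],[189.]]),np.array([[265.],[109.]])).ravel();print('handle',X[:3]/X[3])
print('cam',-d['R'].T@d['t'].ravel(),d['R'].round(2).tolist(),'tcp px',proj(d,s['tool_pos']))
E
```

```text
4.35 [ 0.51011483 -0.21246448  0.18096713] [ 0.51020632 -0.21242572  0.18098369] [-3.38359123e-04  6.73728294e-01  7.38979057e-01 -1.55373924e-04] [ 1.24918147 -0.26428039 -1.52952989] 0.33169526761456464 61.921952962875366
handle [0.52301614 0.13196256 0.26459333]
cam [ 0.5034136  -0.13840157  0.32312081] [[1.0, 0.09, -0.0], [0.09, -0.95, 0.29], [0.03, -0.29, -0.96]] tcp px [283.76831606 269.89790017]
```

View pics/w3.png

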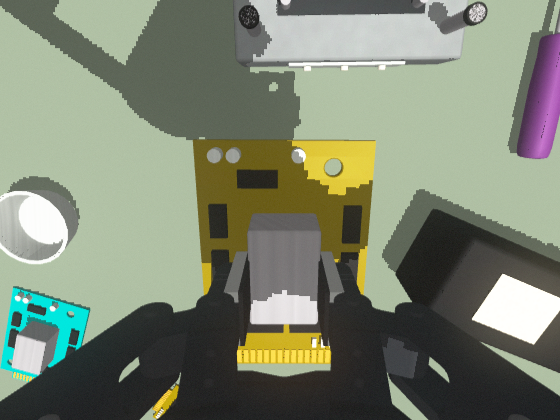

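The held board shows its far edge at row 140 from column 194 to 376, with a hole at (333,167). The fixture front is at row 65. I'll move up and forward to bring the nest into view.

Emit:
play_rows([
  [[0.006,0.015,0.02,0,0,0,0],[0.006,0.02,0.02,0,0,0,0],[0.006,0.02,0.02,0,0,0,0],[0.006,0.02,0,0,0,0,0],[0,0,0,0,0,0,0],[0,0,0,0,0,0,0],[0,0,0,0,0,0,0],[0,0,0,0,0,0,0]],
])

```text
time: 5.15
tool_pos: [0.5344, -0.1375, 0.2406]
tool_rot: [-0.001, 0.674, 0.739, -0.0]
contact_force: [0.4, 0.4, -0.7]
gripper_width: 0.33
grasp_force: 62.0
```

```bash
python3 - <<'E'
from h import *
d=grab('wrist','w4');s=manip.state();print(s['time'],s['tool_pos'].tolist() if hasattr(s['tool_pos'],'tolist') else s['tool_pos'],s['tool_rot'])
print('cam',-d['R'].T@d['t'].ravel())
cv2.imwrite('pics/w4c.png',cv2.resize(d['frame'][0:260,150:430],(800,743)[0:2],interpolation=2)[:600])
E
```

```text
5.2 [0.5344293463178099, -0.13745606826348375, 0.24072005160073406] [-4.26662423e-04  6.73686736e-01  7.39016867e-01 -2.63276772e-04]
cam [ 0.52769001 -0.06346277  0.38276943]
```

View pics/w4c.png

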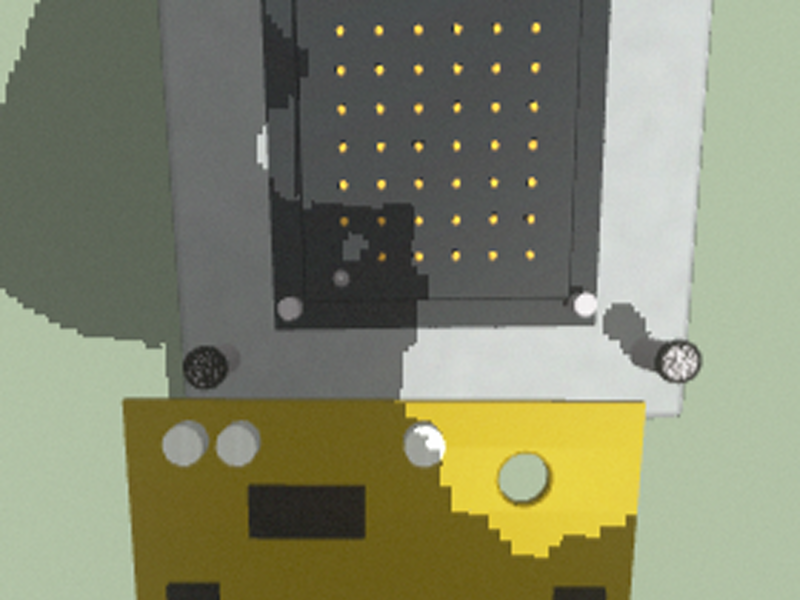

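The crop shows the front locating pin at crop (341,278), full-frame (269,97). The contact grid runs along the nest, and the held board's hole is at full-frame (334,167). I'll compute both poses.

```bash
cat > fit.py <<'E'
from h import *
d=load('w4');im=d['frame'];g=cv2.cvtColor(im,cv2.COLOR_BGR2GRAY);hsv=cv2.cvtColor(im,cv2.COLOR_BGR2HSV)
tcp=np.array([.53443,-.13746,.24072]);zt=tcp[2]-.0129+.003
def blob(x0,y0,x1,y1,m):
    n,_,st,c=cv2.connectedComponentsWithStats(m[y0:y1,x0:x1].astype(np.uint8));i=1+np.argmax(st[1:,4]);return c[i]+[x0,y0],st[i,4]
pin,a=blob(264,92,276,103,g>75);print('pin',pin,a)
gm=cv2.inRange(hsv,(15,90,100),(35,255,255));gm[:,:260]=0;gm[93:]=0;gm[:,345:]=0
_,_,st,c=cv2.connectedComponentsWithStats(gm);c=c[1:][st[1:,4]>=2]
W=np.array([plane(d,p,.06)[:2] for p in c]);print('grid',len(c))
# rows: fit angle by grouping by pixel row
ang=[]
for r0 in np.unique(np.round(c[:,1]/13)):
    k=np.abs(c[:,1]/13-r0)<.35
    if k.sum()>=4: ang.append(np.degrees(np.arctan(np.polyfit(W[k,0],W[k,1],1)[0])))
print('row angles',np.round(ang,2))
th=np.radians(np.median(ang))
hole,a=blob(322,155,346,180,(hsv[...,1]<90));print('hole',hole,a)
ym=cv2.inRange(hsv,(18,100,40),(35,255,255))
E_=[]
for x in range(200,370,3):
    r=np.argmax(ym[125:,x]>0)+125; E_.append(plane(d,(x,r-.5),zt)[:2])
E_=np.array(E_);p=np.polyfit(E_[:,0],E_[:,1],1);p=np.polyfit(*E_[np.abs(E_[:,1]-np.polyval(p,E_[:,0]))<.0008].T,1);tb=np.arctan(p[0])
print('board edge ang',np.degrees(tb),'nest',np.degrees(th))
row=ym[150];xs=np.flatnonzero(row);print('width',xs.min(),xs.max(),np.linalg.norm(plane(d,(xs.max()+.5,150),zt)-plane(d,(xs.min()-.5,150),zt)))
R=lambda t:np.array([[np.sin(t)*-1,-np.cos(t)],[np.cos(t),-np.sin(t)]]) # cols: x axis=(−s,c), y axis=(−c,−s)
R=lambda t:np.array([[-np.sin(t),-np.cos(t)],[np.cos(t),-np.sin(t)]])
pw=plane(d,pin,.068)[:2];hw=plane(d,hole,zt-.0005)[:2]
n=pw-R(th)@[-.043,.030];b=hw-R(tb)@[.043,-.022]
mx=(plane(d,(xs.max()+.5,150),zt)+plane(d,(xs.min()-.5,150),zt))[:2]/2
print('pin',pw,'hole',hw,'nest',n,'board',b,'board-tcp',b-tcp[:2],'edge mid',mx, 'edge dist', (np.polyval(p,hw[0])-hw[1]))
dt=th-tb;c,s=np.cos(dt),np.sin(dt);off=np.array([[c,-s],[s,c]])@(b-tcp[:2])
print('turn',np.degrees(dt),'target tcp',n-off,'shift',n-off-tcp[:2])
E
python3 fit.py
```

```text
pin [269.  97.] 21
grid 41
row angles [6.22 6.09 5.91 6.06 6.12 5.83 6.08]
hole [332.78125    166.76785714] 224
board edge ang 5.078983674135019 nest 6.082600329800457
width 194 374 0.07941666302181746
pin [ 0.51427372 -0.06246499] hole [ 0.55194527 -0.08996759] nest [ 0.53954846 -0.01652821] board [ 0.53383839 -0.13474639] board-tcp [-0.00059161  0.00271361] edge mid [ 0.52954171 -0.08450109] edge dist 0.01199177073320254
turn 1.0036166556654391 target tcp [ 0.5401875  -0.01923104] shift [0.0057575  0.11822896]
```

Checks agree: the board width is 79.4 mm, the hole to edge distance is 12.0 mm, and the nest is near the top-view estimate. Moving over the nest and down to hover.

Emit:
play_rows([
  [[0.001,0.015,0,0,0,0.2,0],[0.001,0.025,-0.01,0,0,0.2,0],[0.001,0.025,-0.02,0,0,0.2,0],[0.001,0.025,-0.025,0,0,0.2,0],[0.001,0.02,-0.025,0,0,0.2,0],[0.0008,0.0082,-0.025,0,0,0,0],[0,0,-0.02,0,0,0,0],[0,0,-0.015,0,0,0,0],[0,0,0,0,0,0,0],[0,0,0,0,0,0,0]],
])

```text
time: 6.2
tool_pos: [0.5409, -0.0185, 0.1017]
tool_rot: [0.0, 0.667, 0.745, 0.0]
contact_force: [0.5, -0.2, -1.7]
gripper_width: 0.331
grasp_force: 61.9
```

Emit:
play_rows([
  [[0,0,0,0,0,0,0],[0,0,0,0,0,0,0],[0,0,0,0,0,0,0]],
])

```text
time: 6.5
tool_pos: [0.5413, -0.0188, 0.1024]
tool_rot: [0.001, 0.667, 0.745, 0.001]
contact_force: [0.3, -0.2, -1.6]
gripper_width: 0.333
grasp_force: 61.9
```

```bash
python3 - <<'E'
from h import *
d=grab('wrist','w5');s=manip.state();print(s['time'],s['tool_pos'],s['tool_rot'],s['contact_force'])
print('rear pin top expected',proj(d,[.5395-.0046+.0219-.0,-.0165+.0428+.0023,.068]))
cv2.imwrite('pics/w5c.png',np.hstack([cv2.resize(d['frame'][120:200,290:370],(400,400),interpolation=2),cv2.resize(d['frame'],(400,300))[:,:].copy() if 0 else cv2.copyMakeBorder(cv2.resize(d['frame'],(400,300)),0,100,0,0,0)]))
E
```

```text
6.55 [ 0.541166   -0.01872064  0.1021464 ] [5.89651998e-04 6.66864409e-01 7.45178751e-01 3.77129296e-04] [-0.95379866  0.74461321 -2.66591415]
rear pin top expected [323.68039987 158.63458066]
```

View pics/w5c.png

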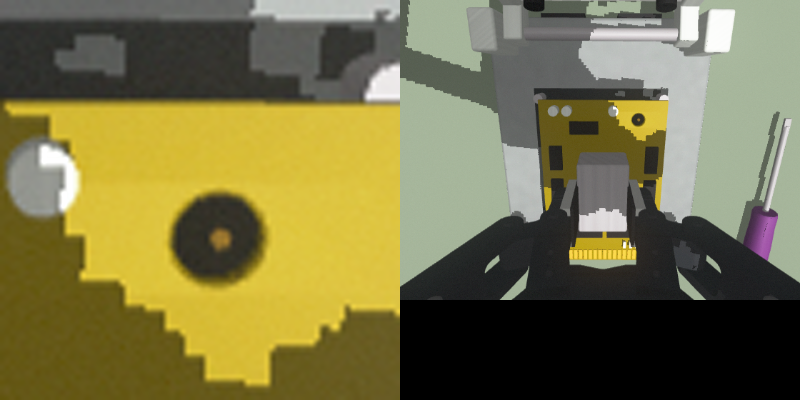

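Through the rear hole a golden contact tip shows at full-frame (334,168). I'll check it against the contact grid measured before.

```bash
cat >> fit.py <<'E'
print('---')
N=(W-n)@R(th)*1000
o=np.lexsort((N[:,1].round(-1),N[:,0].round(-1)));print(N[o].round(1).tolist())
e=load('w5')
print('dot in nest mm',((plane(e,(334.4,167.6),.06)[:2]-n)@R(th)*1000).round(1))
h=cv2.cvtColor(e['frame'],cv2.COLOR_BGR2HSV)[155:182,322:346];m=((h[...,2]<110)&(cv2.cvtColor(e['frame'],cv2.COLOR_BGR2GRAY)[155:182,322:346]<70)).astype(np.uint8);m=cv2.morphologyEx(m,cv2.MORPH_CLOSE,np.ones((3,3)))
_,_,st,c=cv2.connectedComponentsWithStats(m);i=1+np.argmax(st[1:,4]);hc=c[i]+[322,155]
print('hole px',hc,st[i],'hole in nest mm (want 43,-22)',((plane(e,hc,.0895+.0022)[:2]-n)@R(th)*1000).round(1))
E
python3 fit.py | sed -n '/---/,$p'
```

```text
---
[[-36.8, -28.4], [-36.8, -16.8], [-36.8, -5.3], [-36.8, 6.1], [-36.8, 17.6], [-26.3, -28.2], [-26.2, -16.7], [-26.2, -5.4], [-26.2, 6.1], [-26.1, 17.6], [-26.0, 28.9], [-15.9, -28.4], [-15.7, -16.8], [-15.6, -5.3], [-15.7, 6.2], [-15.9, 17.5], [-15.8, 28.9], [-5.3, -28.2], [-5.4, -16.9], [-5.2, -5.2], [-5.3, 6.2], [-5.2, 17.4], [-5.3, 29.0], [5.1, -28.2], [5.0, -16.9], [5.2, -5.3], [5.4, 6.1], [5.3, 17.5], [5.2, 29.1], [15.6, -28.4], [15.6, -16.8], [15.7, -5.4], [15.6, 6.1], [15.6, 17.6], [15.6, 28.9], [26.2, -28.1], [26.1, -17.0], [26.2, -5.4], [26.2, 6.1], [26.0, 17.7], [26.0, 29.0]]
dot in nest mm [ 36.9 -28.9]
hole px [332.87559809 166.93779904] [  3   4  17  17 209] hole in nest mm (want 43,-22) [ 43.2 -23.4]
```

The dot lands on grid position (36.8, -28.3), which confirms the pose. The board hole is about 1.3 mm off in world x, so I'll correct that and lower gently.

Emit:
play_rows([
  [[-0.0012,-0.0003,-0.004,0,0,0,0],[0,0,-0.005,0,0,0,0],[0,0,-0.004,0,0,0,0],[0,0,-0.003,0,0,0,0],[0,0,-0.003,0,0,0,0],[0,0,-0.003,0,0,0,0],[0,0,-0.002,0,0,0,0],[0,0,-0.002,0,0,0,0],[0,0,-0.001,0,0,0,0],[0,0,0,0,0,0,0]],
])

```text
time: 7.55
tool_pos: [0.5394, -0.0188, 0.0742]
tool_rot: [-0.0, 0.667, 0.745, -0.0]
contact_force: [0.1, 0.3, -1.6]
gripper_width: 0.335
grasp_force: 61.9
```

Emit:
play_rows([
  [[0,0,-0.001,0,0,0,0],[0,0,-0.001,0,0,0,0],[0,0,-0.001,0,0,0,0],[0,0,0,0,0,0,0]],
])

```text
time: 7.95
tool_pos: [0.5396, -0.0188, 0.0719]
tool_rot: [0.0, 0.667, 0.745, 0.0]
contact_force: [-2.2, 0.3, 2.6]
gripper_width: 0.333
grasp_force: 62.4
```

Contact came at TCP z = 0.0719, exactly the seated height. Releasing.

Emit:
play_rows([
  [[0,0,0,0,0,0,0.38],[0,0,0,0,0,0,0.42],[0,0,0,0,0,0,0.5],[0,0,0,0,0,0,0.7],[0,0,0,0,0,0,0.7],[0,0,0.01,0,0,0,0.7],[0,0,0.02,0,0,0,0.7],[0,-0.01,0.03,0,0,0,0.7],[0,-0.01,0.03,0,0,0,0.7],[0,-0.02,0.03,0,0,0,0.7]],
])

```text
time: 8.95
tool_pos: [0.5394, -0.0585, 0.1933]
tool_rot: [0.0, 0.666, 0.746, 0.0]
contact_force: [-0.2, -0.5, 0.2]
gripper_width: 0.701
grasp_force: 0.0
```

Emit:
play_rows([
  [[0,-0.02,0.03,0,0,0,0.3],[0,0,0,0,0,0,0],[0,0,0,0,0,0,0],[0,0,0,0,0,0,0],[0,0,0,0,0,0,0]],
])

```text
time: 9.45
tool_pos: [0.5386, -0.078, 0.2195]
tool_rot: [-0.001, 0.666, 0.746, -0.001]
contact_force: [-0.8, 0.1, 0.4]
gripper_width: 0.005
grasp_force: 0.0
```

```bash
python3 - <<'E'
from h import *
d=grab('wrist','w6');s=manip.state();print(s['time'],s['tool_pos'],s['gripper_width'],s['joint_pos'])
c=proj(d,[.5395,-.0165,.065]).astype(int);print(c,'lid handle px',proj(d,[.523,.132,.265]))
for nm,f in(('far',[.043,-.022]),('near',[-.043,.03])):
    t=np.radians(6.08);R=np.array([[-np.sin(t),-np.cos(t)],[np.cos(t),-np.sin(t)]]);w=np.array([.5395,-.0165])+R@f;print(nm,proj(d,[*w,.066]))
cv2.imwrite('pics/w6c.png',cv2.resize(d['frame'][0:300,140:420],(560,600),interpolation=2))
E
```

```text
9.5 [ 0.53866416 -0.07807077  0.21960875] 0.0005821270592957034 [-2.80709078e-01 -1.31246168e-01  1.81128690e+00  5.36351484e-05
  1.46448061e+00 -3.92596997e-01]
[293 116] lid handle px [ 335.42857943 -826.03621781]
far [322.13924006  60.99020387]
near [258.28032839 167.49726557]
```

View pics/w6c.png

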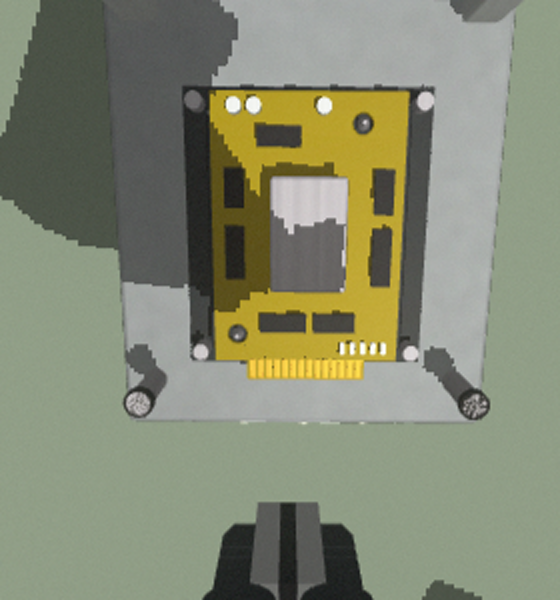

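Both pins stand in the board's holes, at crop (364,124) and (237,333), so the board is seated squarely. The two-view handle point (0.523, 0.132, 0.265) matches the lid geometry at about 1.79 rad. Now I'll bring the shut fingers over and behind the handle.

Emit:
play_rows([
  [[0,0.02,0.035,0,0,0,0],[0,0.02,0.035,0,0,0,0],[0,0.02,0.03,0,0,0,0],[-0.0045,0.0445,0,0,0,0,0],[-0.0045,0.0445,0,0,0,0,0],[-0.0045,0.0445,0,0,0,0,0],[-0.0045,0.0445,0,0,0,0,0],[0,0,0,0,0,0,0],[0,0,-0.033,0,0,0,0],[0,0,-0.033,0,0,0,0]],
])

```text
time: 10.5
tool_pos: [0.5218, 0.1596, 0.2551]
tool_rot: [0.001, 0.666, 0.746, 0.001]
contact_force: [0.6, -0.7, -1.5]
gripper_width: -0.001
grasp_force: 0.0
```

```bash
python3 - <<'E'
from h import *
s=manip.state();print(s['tool_pos'],s['contact_force'])
H=np.array([.5305,.068,.07]);D=np.array([-.106,.9944])
def tcp(psi,ph):
    p=np.radians(psi);u,z=.206*np.cos(p),.206*np.sin(p)
    u,z=(u+.017,z-.012) if ph==1 else (u,z+.006)
    return np.array([*(H[:2]+u*D),H[2]+z])
for ph,L in((1,range(70,121,5)),(2,list(range(105,175,5))+[174.4])):
    prev=None
    for p in L:
        q=tcp(p,ph);print(ph,p,q.round(4),None if prev is None else (q-prev).round(4));prev=q
E
```

```text
[0.52181648 0.15962554 0.25511189] [ 0.63118331 -0.7100548  -1.51306417]
1 70 [0.5212 0.155  0.2516] None
1 75 [0.523  0.1379 0.257 ] [ 0.0018 -0.017   0.0054]
1 80 [0.5249 0.1205 0.2609] [ 0.0019 -0.0174  0.0039]
1 85 [0.5268 0.1028 0.2632] [ 0.0019 -0.0177  0.0023]
1 90 [0.5287 0.0849 0.264 ] [ 0.0019 -0.0179  0.0008]
1 95 [0.5306 0.0671 0.2632] [ 0.0019 -0.0179 -0.0008]
1 100 [0.5325 0.0493 0.2609] [ 0.0019 -0.0177 -0.0023]
1 105 [0.5343 0.0319 0.257 ] [ 0.0019 -0.0174 -0.0039]
1 110 [0.5362 0.0148 0.2516] [ 0.0018 -0.017  -0.0054]
1 115 [ 0.5379 -0.0017  0.2447] [ 0.0018 -0.0165 -0.0069]
1 120 [ 0.5396 -0.0175  0.2364] [ 0.0017 -0.0159 -0.0083]
2 105 [0.5362 0.015  0.275 ] None
2 110 [ 0.538  -0.0021  0.2696] [ 0.0018 -0.017  -0.0054]
2 115 [ 0.5397 -0.0186  0.2627] [ 0.0018 -0.0165 -0.0069]
2 120 [ 0.5414 -0.0344  0.2544] [ 0.0017 -0.0159 -0.0083]
2 125 [ 0.543  -0.0495  0.2447] [ 0.0016 -0.0151 -0.0097]
2 130 [ 0.5445 -0.0637  0.2338] [ 0.0015 -0.0142 -0.0109]
2 135 [ 0.5459 -0.0768  0.2217] [ 0.0014 -0.0132 -0.0121]
2 140 [ 0.5472 -0.0889  0.2084] [ 0.0013 -0.0121 -0.0132]
2 145 [ 0.5484 -0.0998  0.1942] [ 0.0012 -0.0109 -0.0143]
2 150 [ 0.5494 -0.1094  0.179 ] [ 0.001  -0.0096 -0.0152]
2 155 [ 0.5503 -0.1177  0.1631] [ 0.0009 -0.0083 -0.0159]
2 160 [ 0.551  -0.1245  0.1465] [ 0.0007 -0.0068 -0.0166]
2 165 [ 0.5516 -0.1299  0.1293] [ 0.0006 -0.0054 -0.0171]
2 170 [ 0.552  -0.1337  0.1118] [ 0.0004 -0.0039 -0.0175]
2 174.4 [ 0.5522 -0.1359  0.0961] [ 0.0002 -0.0021 -0.0157]
```

The finger is behind the handle without contact. Now I'll pull the handle forward along its arc.

Emit:
play_rows([
  [[0.0003,-0.008,0,0,0,0,0],[0.0007,-0.0085,0.002,0,0,0,0],[0.0009,-0.009,0.002,0,0,0,0],[0.0009,-0.009,0.002,0,0,0,0],[0.0009,-0.009,0.001,0,0,0,0],[0.0009,-0.009,0.001,0,0,0,0],[0.0009,-0.009,0.001,0,0,0,0],[0.0009,-0.009,0,0,0,0,0],[0.0009,-0.009,0,0,0,0,0],[0.0009,-0.009,0,0,0,0,0]],
])

```text
time: 11.5
tool_pos: [0.5297, 0.0699, 0.264]
tool_rot: [-0.0, 0.667, 0.745, -0.0]
contact_force: [0.4, 2.3, -0.8]
gripper_width: 0.001
grasp_force: 0.7
```

Emit:
play_rows([
  [[0.001,-0.009,-0.001,0,0,0,0],[0.001,-0.009,-0.001,0,0,0,0],[0.001,-0.009,-0.0015,0,0,0,0],[0.001,-0.009,-0.002,0,0,0,0],[0.001,-0.009,-0.002,0,0,0,0],[0.001,-0.009,-0.0025,0,0,0,0],[0.001,-0.0085,-0.003,0,0,0,0],[0.001,-0.0085,-0.003,0,0,0,0]],
])

```text
time: 12.3
tool_pos: [0.5377, -0.001, 0.248]
tool_rot: [-0.0, 0.667, 0.745, -0.0]
contact_force: [0.3, 1.4, -1.3]
gripper_width: 0.004
grasp_force: 0.8
```

The lid is following with about 2 N. Now I'll move the fingertips on top of the bar and press it down along the arc.

Emit:
play_rows([
  [[0,0.004,0.01,0,0,0,0],[0,0,0.02,0,0,0,0],[0.001,-0.011,0,0,0,0,0],[0.001,-0.0106,0,0,0,0,0],[0,0,0,0,0,0,0],[0,0,-0.013,0,0,0,0],[0.0009,-0.008,-0.0052,0,0,0,0],[0.0008,-0.008,-0.0052,0,0,0,0],[0.0008,-0.0075,-0.005,0,0,0,0],[0.0008,-0.0075,-0.005,0,0,0,0]],
])

```text
time: 13.3
tool_pos: [0.543, -0.0496, 0.2443]
tool_rot: [-0.0, 0.667, 0.745, -0.0]
contact_force: [-0.3, 0.1, 1.4]
gripper_width: 0.002
grasp_force: 0.3
```

Emit:
play_rows([
  [[0.0008,-0.0071,-0.0055,0,0,0,0],[0.0008,-0.0071,-0.0055,0,0,0,0],[0.0007,-0.0066,-0.006,0,0,0,0],[0.0007,-0.0066,-0.006,0,0,0,0]],
])

```text
time: 13.7
tool_pos: [0.5461, -0.0772, 0.2217]
tool_rot: [0.0, 0.667, 0.745, -0.0]
contact_force: [-0.5, -0.9, 2.0]
gripper_width: 0.003
grasp_force: 0.8
```

Emit:
play_rows([
  [[0.0007,-0.006,-0.0066,0,0,0,0],[0.0006,-0.006,-0.0067,0,0,0,0],[0.0006,-0.0054,-0.0071,0,0,0,0],[0.0006,-0.0054,-0.0071,0,0,0,0],[0.0005,-0.0048,-0.0076,0,0,0,0],[0.0005,-0.0048,-0.0076,0,0,0,0],[0.0004,-0.0041,-0.008,0,0,0,0],[0.0004,-0.0041,-0.008,0,0,0,0],[0.0004,-0.0034,-0.0083,0,0,0,0],[0.0003,-0.0034,-0.0083,0,0,0,0]],
])

```text
time: 14.7
tool_pos: [0.5514, -0.1264, 0.1469]
tool_rot: [0.002, 0.667, 0.745, -0.002]
contact_force: [-0.7, -9.2, 3.0]
gripper_width: -0.0
grasp_force: 4.5
```

```bash
python3 - <<'E'
from h import *
d=grab('side','s2');s=manip.state();print(s['time'],s['tool_pos'],s['contact_force'])
t=[int(v) for v in proj(d,s['tool_pos'])];print(t)
cv2.imwrite('pics/s2c.png',cv2.resize(d['frame'][t[1]-75:t[1]+75,t[0]-100:t[0]+100],(800,600),interpolation=2))
E
```

```text
14.75 [ 0.55133931 -0.12698839  0.14552134] [  1.72576619 -11.23615758   2.1853642 ]
[282, 178]
```

View pics/s2c.png

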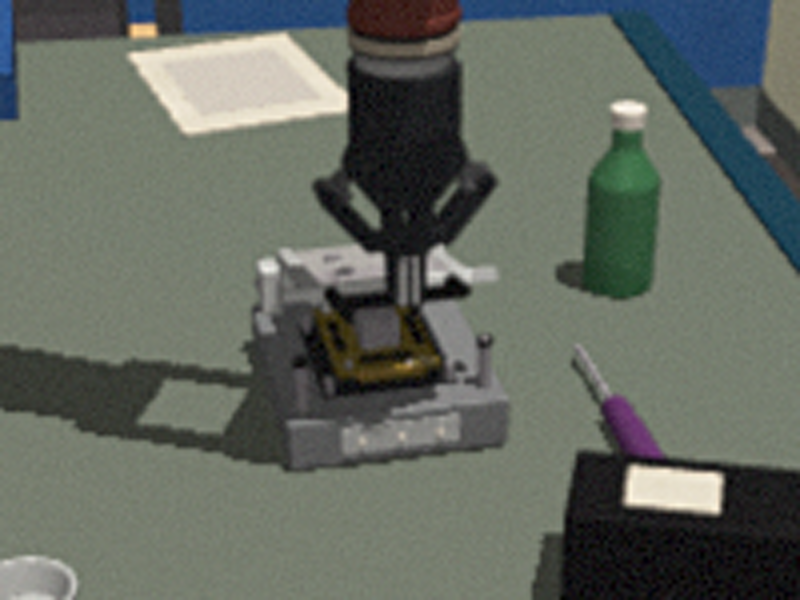

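In the side crop the bar crosses at the finger's tip level, crop (400,292), but there is an 11 N sideways force. The wrist view will show which side of the bar the tip is on.

```bash
python3 - <<'E'
from h import *
d=grab('wrist','w7');s=manip.state();print(s['time'],s['tool_pos'],s['contact_force'])
H=np.array([.5305,.068,.07]);D=np.array([-.106,.9944])
for psi in (150,155,160):
    p=np.radians(psi);print(psi,[proj(d,[*(H[:2]+.206*np.cos(p)*D+k*np.array([.9944,.106])),H[2]+.206*np.sin(p)]).round() for k in(-.045,.045)])
print(proj(d,s['tool_pos']))
cv2.imwrite('pics/w7.png',cv2.resize(d['frame'],(784,588)))
E
```

```text
14.8 [ 0.55136341 -0.12679766  0.14596769] [-0.55883891 -9.98789803  2.25867129]
150 [array([160., 262.]), array([407., 263.])]
155 [array([175., 262.]), array([392., 263.])]
160 [array([187., 260.]), array([380., 260.])]
[283.69297125 270.06654576]
```

View pics/w7.png

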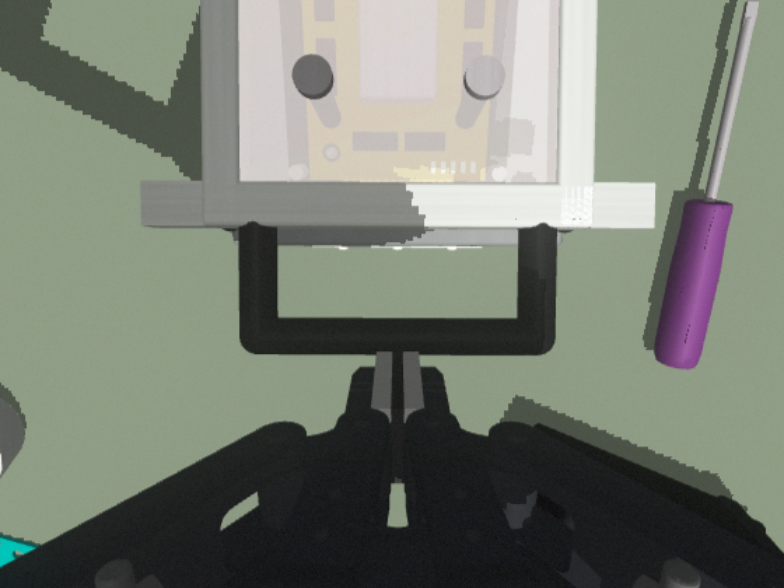

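The view shows the finger standing in front of the bar, on its -y side. The bar is at about (284,240) full-frame, so the hinge is a bit further back than I modelled. I'll refit the hinge position and lid angle from the bar and rail rows and spans.

```bash
python3 - <<'E'
from h import *
from scipy.optimize import least_squares
d=load('w7');D=np.array([-.106,.9944]);S=np.array([.9944,.106]);H0=np.array([.5305,.068])
def pt(a,b,k,x):
    u0,ph=x[:2];u=u0-a*np.cos(ph)+b*np.sin(ph);z=.07+a*np.sin(ph)+b*np.cos(ph);return [*(H0+D*u+S*(k+x[2])),z]
obs=np.array([[242,336],[553,336],[140,205],[655,205]])/1.4
f=lambda x:(np.array([proj(d,pt(.205,.020,-.045,x)),proj(d,pt(.205,.020,.045,x)),proj(d,pt(.163,.026,-.08,x)),proj(d,pt(.163,.026,.08,x))])-obs).ravel()
r=least_squares(f,[0,.35,0]);print(r.x,r.fun.round(1));x=r.x
b=pt(.205,.020,0,x);print('bar',b)
prev=None
for ph in [x[1],.3,.25,.2,.15,.12,.1,.08,.06,.04,.02,0]:
    q=np.array(pt(.205,.020,0,[x[0],ph,x[2]]))+[0,0,.006];print(round(ph,3),q.round(4),None if prev is None else (q-prev).round(4));prev=q
E
```

```text
[9.42166079e-03 2.80302746e-01 5.69513714e-05] [ 9.3  1.4 -9.8  2.4 -4.9 -2.6  5.3 -0.7]
bar [np.float64(0.549853361287281), np.float64(-0.11301912506085243), np.float64(0.14593198591701595)]
0.28 [ 0.5499 -0.113   0.1519] None
0.3 [ 0.5497 -0.1115  0.1557] [-0.0002  0.0015  0.0038]
0.25 [ 0.5501 -0.1152  0.1461] [ 0.0004 -0.0037 -0.0096]
0.2 [ 0.5504 -0.1185  0.1363] [ 0.0003 -0.0032 -0.0098]
0.15 [ 0.5507 -0.1212  0.1264] [ 0.0003 -0.0028 -0.0099]
0.12 [ 0.5509 -0.1226  0.1204] [ 0.0002 -0.0014 -0.006 ]
0.1 [ 0.551  -0.1235  0.1164] [ 0.0001 -0.0008 -0.004 ]
0.08 [ 0.551  -0.1242  0.1123] [ 0.0001 -0.0008 -0.004 ]
0.06 [ 0.5511 -0.1249  0.1083] [ 0.0001 -0.0007 -0.0041]
0.04 [ 0.5512 -0.1255  0.1042] [ 0.0001 -0.0006 -0.0041]
0.02 [ 0.5512 -0.126   0.1001] [ 0.0001 -0.0005 -0.0041]
0 [ 0.5513 -0.1265  0.096 ] [ 0.     -0.0004 -0.0041]
```

The hinge is about 9.5 mm further back than assumed, so the bar centre is near y = -0.113. I'll back off, lift, and set the fingertips on top of the bar.

Emit:
play_rows([
  [[0,-0.006,0,0,0,0,0],[0,0,0.02,0,0,0,0],[0,0,0.025,0,0,0,0],[-0.001,0.009,0,0,0,0,0],[-0.001,0.0095,0,0,0,0,0],[0,0,0,0,0,0,0],[0,0,-0.015,0,0,0,0],[0,0,-0.008,0,0,0,0],[0,0,-0.006,0,0,0,0],[0,0,-0.004,0,0,0,0]],
])

```text
time: 15.8
tool_pos: [0.5482, -0.1111, 0.1568]
tool_rot: [-0.001, 0.667, 0.745, -0.0]
contact_force: [1.4, -0.3, 0.0]
gripper_width: 0.0
grasp_force: 0.0
```

Emit:
play_rows([
  [[0,0,-0.003,0,0,0,0],[0,0,-0.003,0,0,0,0]],
])

```text
time: 16.0
tool_pos: [0.5491, -0.1114, 0.1525]
tool_rot: [0.0, 0.667, 0.745, 0.0]
contact_force: [0.6, 0.4, 1.1]
gripper_width: 0.002
grasp_force: 0.0
```

Emit:
play_rows([
  [[0.0001,-0.002,-0.005,0,0,0,0],[0.0001,-0.002,-0.005,0,0,0,0],[0.0001,-0.0017,-0.005,0,0,0,0],[0.0001,-0.0016,-0.005,0,0,0,0],[0.0001,-0.0015,-0.005,0,0,0,0],[0,0,0,0,0,0,0]],
])

```text
time: 16.6
tool_pos: [0.5488, -0.12, 0.1264]
tool_rot: [-0.001, 0.667, 0.745, -0.0]
contact_force: [0.2, 0.7, -0.1]
gripper_width: -0.0
grasp_force: 0.0
```

Emit:
play_rows([
  [[0.0001,-0.0012,-0.004,0,0,0,0],[0.0001,-0.001,-0.004,0,0,0,0],[0.0001,-0.0008,-0.004,0,0,0,0],[0.0001,-0.0008,-0.004,0,0,0,0],[0,0,0,0,0,0,0]],
])

```text
time: 17.1
tool_pos: [0.5499, -0.1239, 0.1113]
tool_rot: [-0.0, 0.667, 0.745, 0.0]
contact_force: [-0.0, 0.1, 0.3]
gripper_width: 0.002
grasp_force: 0.6
```

I can't tell from the force whether the tip is touching. I'll measure the bar rows numerically in a wrist frame.

```bash
python3 - <<'E'
from h import *
d=grab('wrist','w8');s=manip.state();print(s['time'],s['tool_pos'],s['contact_force'])
g0=cv2.cvtColor(load('w7')['frame'],6);g=cv2.cvtColor(d['frame'],6)
for n,G in(('w7',g0),('w8',g)):
  for c in (225,240,330): print(n,c,[(r,int(G[r:r+4,c].mean())) for r in range(130,290,4)])
for n,G in(('w7',g0),('w8',g)):
  for r in (180,205): 
    xs=np.flatnonzero(G[r]<45);print(n,r,[int(v) for v in xs[(xs>140)&(xs<420)]][::4])
H=np.array([.53,.0774,.07]);D=np.array([-.106,.9944])
for ph in(0,.05,.08,.12,.2,.28):
    f=lambda a,b:proj(d,[*(H[:2]+D*(-a*np.cos(ph)+b*np.sin(ph))),.07+a*np.sin(ph)+b*np.cos(ph)]).round()
    print(ph,'bar',f(.205,.02),'rail rear',f(.156,.026),'rail front',f(.17,.026))
E
```

```text
17.15 [ 0.54986482 -0.12384113  0.11152533] [ 0.7762279  -0.21140375  0.54561756]
w7 225 [(130, 133), (134, 136), (138, 137), (142, 136), (146, 134), (150, 134), (154, 137), (158, 121), (162, 89), (166, 87), (170, 85), (174, 140), (178, 151), (182, 150), (186, 150), (190, 149), (194, 150), (198, 150), (202, 150), (206, 150), (210, 149), (214, 150), (218, 149), (222, 149), (226, 60), (230, 32), (234, 34), (238, 39), (242, 36), (246, 35), (250, 51), (254, 147), (258, 149), (262, 149), (266, 148), (270, 148), (274, 149), (278, 147), (282, 149), (286, 148)]
w7 240 [(130, 134), (134, 136), (138, 135), (142, 135), (146, 134), (150, 133), (154, 135), (158, 122), (162, 91), (166, 89), (170, 86), (174, 148), (178, 149), (182, 150), (186, 149), (190, 149), (194, 149), (198, 150), (202, 150), (206, 150), (210, 150), (214, 150), (218, 149), (222, 149), (226, 62), (230, 33), (234, 36), (238, 38), (242, 34), (246, 33), (250, 51), (254, 147), (258, 149), (262, 149), (266, 148), (270, 149), (274, 148), (278, 149), (282, 148), (286, 148)]
w7 330 [(130, 208), (134, 236), (138, 234), (142, 235), (146, 
[... 1717 characters left out ...]
, 137), (242, 136), (246, 137), (250, 69), (254, 28), (258, 29), (262, 31), (266, 30), (270, 35), (274, 64), (278, 136), (282, 136), (286, 136)]
w7 180 [171, 175, 179, 183, 187, 191, 195]
w7 205 [171, 175, 179, 183, 187, 191, 195, 371, 375, 379, 386]
w8 180 []
w8 205 [174, 178, 182, 186, 190, 194, 198, 374]
0 bar [287. 255.] rail rear [288. 164.] rail front [287. 193.]
0.05 bar [287. 262.] rail rear [288. 163.] rail front [287. 195.]
0.08 bar [287. 266.] rail rear [288. 163.] rail front [288. 195.]
0.12 bar [287. 271.] rail rear [288. 161.] rail front [288. 195.]
0.2 bar [288. 280.] rail rear [289. 156.] rail front [288. 194.]
0.28 bar [288. 289.] rail rear [289. 146.] rail front [289. 189.]
```

The bar is at row 262 and the rail at rows 161–190, which fits a lid angle near 0.08 directly under the tip. So the lid is resting on the board, and I'll press down now.

Emit:
play_rows([
  [[0.0001,-0.0006,-0.003,0,0,0,0],[0.0001,-0.0006,-0.003,0,0,0,0],[0.0001,-0.0006,-0.003,0,0,0,0],[0,0,0,0,0,0,0]],
])

```text
time: 17.55
tool_pos: [0.5502, -0.1256, 0.1026]
tool_rot: [-0.0, 0.667, 0.745, 0.0]
contact_force: [-0.8, 0.7, 3.2]
gripper_width: -0.0
grasp_force: 1.7
```

Emit:
play_rows([
  [[0,-0.0005,-0.002,0,0,0,0],[0,-0.0005,-0.002,0,0,0,0],[0,0,-0.002,0,0,0,0],[0,0,0,0,0,0,0]],
])

```text
time: 17.95
tool_pos: [0.5503, -0.1264, 0.097]
tool_rot: [-0.0, 0.667, 0.745, 0.0]
contact_force: [-2.2, 2.6, 5.4]
gripper_width: -0.004
grasp_force: 2.6
```

Emit:
play_rows([
  [[0,0,-0.001,0,0,0,0],[0,0,-0.001,0,0,0,0],[0,0,0,0,0,0,0]],
])

```text
time: 18.25
tool_pos: [0.5504, -0.1265, 0.0958]
tool_rot: [-0.0, 0.667, 0.745, 0.0]
contact_force: [-3.5, 2.0, 9.9]
gripper_width: -0.001
grasp_force: 4.6
```

Emit:
play_rows([
  [[0,0,-0.001,0,0,0,0],[0,0,-0.001,0,0,0,0],[0,0,0,0,0,0,0]],
])

```text
time: 18.55
tool_pos: [0.5505, -0.1265, 0.0956]
tool_rot: [-0.0, 0.667, 0.745, -0.0]
contact_force: [-8.7, 3.7, 17.9]
gripper_width: -0.001
grasp_force: 8.9
```

Emit:
play_rows([
  [[0,0,-0.001,0,0,0,0],[0,0,0,0,0,0,0],[0,0,0,0,0,0,0]],
])

```text
time: 18.85
tool_pos: [0.5506, -0.1266, 0.0955]
tool_rot: [-0.0, 0.667, 0.745, -0.0]
contact_force: [-11.4, 4.3, 21.6]
gripper_width: 0.0
grasp_force: 10.9
```

The stop is reached: z stalls at 0.0955 (expected 0.096) while the force climbs past 20 N. I'll ease the sideways load slightly and hold.

Emit:
play_rows([
  [[-0.0008,0.0004,0,0,0,0,0],[-0.0007,0.0003,0,0,0,0,0],[0,0,0,0,0,0,0],[0,0,0,0,0,0,0],[0,0,0,0,0,0,0],[0,0,0,0,0,0,0],[0,0,0,0,0,0,0],[0,0,0,0,0,0,0],[0,0,0,0,0,0,0],[0,0,0,0,0,0,0]],
])

```text
time: 19.85
tool_pos: [0.5505, -0.1265, 0.0956]
tool_rot: [0.002, 0.667, 0.745, 0.001]
contact_force: [-6.4, 2.5, 18.5]
gripper_width: -0.003
grasp_force: 9.0
```

```bash
python3 - <<'E'
from h import *
d=grab('wrist','w9');s=manip.state();print(s['time'],s['tool_pos'],s['contact_force'])
g=cv2.cvtColor(d['frame'],6)
for c in(225,330):
  v=np.flatnonzero(g[200:300,c]<60)+200;print('bar rows',v.min(),v.max(),'rail',[int(x) for x in g[140:210:4,c]])
H=np.array([.53,.0774,.07]);D=np.array([-.106,.9944])
for ph in(0,.03,.06):
    f=lambda a,b:proj(d,[*(H[:2]+D*(-a*np.cos(ph)+b*np.sin(ph))),.07+a*np.sin(ph)+b*np.cos(ph)]).round()
    print(ph,'bar',f(.205,.02),'rail',f(.156,.026),f(.17,.026))
E
```

```text
19.9 [ 0.55044259 -0.12651686  0.09560408] [-6.39935283  2.45783563 17.75940391]
bar rows 250 275 rail [184, 198, 198, 198, 199, 203, 120, 121, 121, 122, 121, 118, 118, 111, 135, 138, 136, 135]
bar rows 251 275 rail [206, 207, 208, 204, 204, 209, 197, 235, 231, 233, 229, 229, 231, 229, 134, 141, 138, 139]
0 bar [286. 264.] rail [287. 164.] [287. 196.]
0.03 bar [286. 269.] rail [288. 164.] [287. 198.]
0.06 bar [287. 274.] rail [288. 164.] [287. 199.]
```

The picture agrees with lid angle 0: bar centre at row 263, rail at rows 164–194. Adding a touch of push and holding.

Emit:
play_rows([
  [[0,0,-0.0006,0,0,0,0],[0,0,0,0,0,0,0],[0,0,0,0,0,0,0],[0,0,0,0,0,0,0],[0,0,0,0,0,0,0],[0,0,0,0,0,0,0],[0,0,0,0,0,0,0],[0,0,0,0,0,0,0],[0,0,0,0,0,0,0],[0,0,0,0,0,0,0]],
])

```text
time: 20.9
tool_pos: [0.5505, -0.1265, 0.0956]
tool_rot: [0.002, 0.667, 0.745, 0.001]
contact_force: [-7.5, 2.5, 20.7]
gripper_width: 0.0
grasp_force: 10.3
```

Emit:
play_rows([
  [[0,0,0,0,0,0,0],[0,0,0,0,0,0,0],[0,0,0,0,0,0,0],[0,0,0,0,0,0,0],[0,0,0,0,0,0,0],[0,0,0,0,0,0,0],[0,0,0,0,0,0,0],[0,0,0,0,0,0,0],[0,0,0,0,0,0,0],[0,0,0,0,0,0,0]],
])

```text
time: 21.9
tool_pos: [0.5505, -0.1265, 0.0955]
tool_rot: [0.002, 0.667, 0.745, 0.001]
contact_force: [-7.9, 2.7, 20.9]
gripper_width: -0.001
grasp_force: 10.3
```

Emit:
play_rows([
  [[0,0,0,0,0,0,0],[0,0,0,0,0,0,0],[0,0,0,0,0,0,0],[0,0,0,0,0,0,0],[0,0,0,0,0,0,0],[0,0,0,0,0,0,0],[0,0,0,0,0,0,0],[0,0,0,0,0,0,0],[0,0,0,0,0,0,0],[0,0,0,0,0,0,0]],
])

```text
time: 22.9
tool_pos: [0.5505, -0.1265, 0.0955]
tool_rot: [0.002, 0.667, 0.745, 0.001]
contact_force: [-7.8, 2.7, 20.6]
gripper_width: 0.002
grasp_force: 10.3
```

Emit:
play_rows([
  [[0,0,0,0,0,0,0],[0,0,0,0,0,0,0],[0,0,0,0,0,0,0],[0,0,0,0,0,0,0],[0,0,0,0,0,0,0],[0,0,0,0,0,0,0],[0,0,0,0,0,0,0],[0,0,0,0,0,0,0],[0,0,0,0,0,0,0],[0,0,0,0,0,0,0]],
])

```text
time: 23.9
tool_pos: [0.5505, -0.1265, 0.0955]
tool_rot: [0.002, 0.667, 0.745, 0.001]
contact_force: [-8.0, 2.9, 20.4]
gripper_width: -0.0
grasp_force: 10.3
```

```bash
python3 -c "
from plant import manip
print(manip.job_done())"
```

```text
the job is handed in; nothing more can be done
None
```

The board is seated on both pins and released; the lid is shut on its stops, was held there for about 5 s, and the arm was still pressing at about 20 N when I handed in the job at 23.9 s (no verdict came back).

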